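# Pin a spacer pack in its jig

## Task

Three loose spacer plates lie staggered on top of one another in the open-ended jig. Push them gently home against the jig's end stop, so that they are flush and their holes line up over the bore, then take the locating pin out of its holder and slide it down through all three plates into the bore until its collar sits on the top plate, and let go. Do not force anything (a plate is spoilt by a push of more than 25 N, or 40 N from the pin), and leave the tin, the tape and the bottle alone.

Things in the scene. Friction and masses are not known exactly. Their poses are not given: they have to be found in the camera images.
- jig: base plate of the jig, fixed on the bench: 150 x 90 x 8 mm, x from -60 to +90 mm. Origin: on the bench, on its centre line; x points from the open end (robot's side) to the stop, z up. On it the nest is clamped: a dark steel bed, its top 40 mm above the bench, between two aluminium cheeks (80 mm long, 9 mm thick, 64 mm high, 45.5 mm apart), with an end stop (66 mm high) at +x.
- slide_middle (a point): point 40 mm above the jig's origin, level with the bed. The nest is clamped anywhere along the base and is not tracked: its stop face is 15 to 55 mm beyond (+x) this point, on the same centre line and yaw; find it by touch. The 12 mm bore goes down through the bed 30 mm before the stop face, so plates flat against the stop have their holes over it. Bed and cheeks end 60 and 55 mm before the stop face.
- plate_bottom_hole (a point): loose aluminium plate, 70 (x) x 44 (y) x 10 mm, 0.06 to 0.12 kg, with one round 11.8 mm through hole; this point is the centre of the hole, half-way through the thickness. The hole is 30 mm from the +x end (towards the stop), 40 mm from the -x end (sticks out towards the robot), 22 mm from the long sides. Bottom plate: 40 to 50 mm up.
- plate_middle_hole (a point): loose aluminium plate, 70 (x) x 44 (y) x 10 mm, 0.06 to 0.12 kg, with one round 11.8 mm through hole; this point is the centre of the hole, half-way through the thickness. The hole is 30 mm from the +x end (towards the stop), 40 mm from the -x end (sticks out towards the robot), 22 mm from the long sides. Middle plate: 50 to 60 mm up. All start short of the stop by unknown, different amounts.
- plate_top_hole (a point): loose aluminium plate, 70 (x) x 44 (y) x 10 mm, 0.06 to 0.12 kg, with one round 11.8 mm through hole; this point is the centre of the hole, half-way through the thickness. The hole is 30 mm from the +x end (towards the stop), 40 mm from the -x end (sticks out towards the robot), 22 mm from the long sides. Top plate: 60 to 70 mm above the bench.
- pin_grip (a point): steel locating pin, upright in its holder at first, 101 mm long, 0.07 kg: shank 10 mm thick, 56 mm long; collar 22 mm across, 5 mm thick; on top a round grip 14 mm across, 40 mm tall. This point is on the axis, in the grip: 84 mm above the tip, 28 mm above the collar's underside, 17 mm below the top; at first 92 mm above the bench. z along the pin, up.
- pin_tip (a point): lower end of the pin's shank, on its axis; tapered nose, 4.4 mm across at the tip, full 10 mm after 7 mm. When the pin is home the tip is 14 mm above the bench (26 mm below the bed's top).
- stack_end (a point): middle of the middle plate's -x end face, 55 mm above the bench. All plates overhang the bed by 10 mm or more here, even when home, with only the 8 mm base below: closed fingertips reaching down to about 35 mm above the bench push all three at once towards +x. Only friction (about 1 to 8 N) resists until the plates meet the rigid stop.
- pin_holder: black plastic holder fixed on the bench, block 44 x 44 x 42 mm on a foot 60 x 50 x 5 mm; origin under its centre. The pin stands in its central 11.2 mm hole, which is 34 mm deep: lift the pin straight up at least 36 mm to clear it.
- screw_tin: bystander: open round tin with odd screws, 62 mm across, 36 mm tall; origin under its centre
- tape_roll: bystander: roll of black tape lying flat, 62 mm across, 18 mm tall; origin under its centre
- oil_bottle: bystander: small oil bottle with a pointed nozzle, 34 mm across, 107 mm tall, standing; origin under its centre
Things that resemble listed ones, but are neither listed nor needed, are in the scene too. What is shaped like the part that bears plate_top_hole but orange is not meant.

How it is judged:
By the outcome, as a careful person would: the job done as asked, in the order asked, and still so for the second after the job is handed in, with the robot touching nothing.
It also fails if it takes over 54 s, if anything falls off the work surface, if the arm or the gripper's body presses on something with over 40 N, if the wrist force passes 120 N, or if a joint passes its speed limit or range.

## Robot

A 6-joint arm with a two-finger parallel gripper is mounted at the origin on a cart in front of the work surface, level with it; the furniture and walls round the work are solid. World frame = base frame: x ahead of the robot, y to its left, z up, the work surface at z = 0. Lengths are in m, angles in rad, forces in N, time in s.
With the tool pointing down it reaches from about 0.275 to 0.75 m from the base axis. Payload 10.2 kg.
Tool frame: the origin (TCP) lies at the very end of the fingers, on their centre line; the grasp point (between the pads) lies 19 mm behind it; z points along the fingers, y is the line along which they close (so a half turn about z gives the same grasp; the last joint's range is limited). The gripper opens to 85 mm and grips with 20 to 120 N. Pads are 22 mm wide; open, the fingers measure 114 mm over their backs; the gripper's body (76 mm by 85 mm) begins 54 mm behind the grasp point. The pads swing forward as they close: fully open they stand 13 mm farther back than shut.
Start: joints at [1.024, 0.313, 1.498, -0, 1.331, -0.223], TCP at [0.167, 0.498, 0.231] pointing down, gripper open.
Joint ranges: [-2.94, 2.94], [-0.97, 2.17], [0.19, 2.56], [-1.23, 4.37], [0.02, 3.11], [-2.88, 2.88]. Speed limits (rad/s): [2.39, 2.39, 3.01, 3.14, 3.14, 3.14].

## Interface

Orientations are given as a rotation vector (axis times angle).
In Python, from bench import env gives the robot as it stands. Calls block until the motion is done:
- env.reach(position, orientation): joint-space move of the TCP to a pose.
- env.move_linear(position, orientation=None, rate=0.15): straight line of the TCP; orientation=None keeps the orientation; rate is the mean speed in m/s.
- env.set_joints(angles): joint-space move.
- env.open_gripper() and env.grasp(): open the fingers fully, or close them until they stop; the grip force is fixed at half the most.
- env.sleep(seconds).
- env.inverse_kinematics(position, orientation): joint angles nearest the present ones, or None.
- env.camera(name): name is "scene" or "side" or "wrist"; returns a dict with "frame" (400x640x3 uint8, red, green, blue), "z_map" (400x640 float32, m along the optical axis (not along the pixel's ray), 0 where there is no reading), "fx", "fy", "cx", "cy" (pixels), "rvec" (rotation vector, rad) and "tvec" (3), from world to camera coordinates, as OpenCV has them. Camera axes: x right, y down, z forward; pixel columns grow to the right and rows downward; lengths in m; the calibration is good to about 2 mm. A picture is of the moment at which its call begins.
A pose or a line that the arm cannot do raises env.MotionError and nothing moves.
- env.close_job(): hands the job in; it is judged then, once.
Trained networks look in a picture, given as the dict that the camera call returned (one of the last four; its "shot" number tells which), for a name from the list of things; names that differ only in an ending like _2 or _b are one class to them, and where a whole thing is asked for, a point or a joint stands for the part that bears it (a point fixed in the world has none). Each returns a list of dicts, best first, with "confidence" (0 to 1); they miss things now and then, are a little off and sometimes report something else, mostly with a low value. They report only what shows in the picture. A call takes as long as a camera call. They do not tell look-alikes from the thing itself.
- env.look_for(picture, query): "at" ([row, column] in pixels, amid what is visible of it).
- env.trace(picture, query): "pixels" (400x640 bool, what is visible of it) and "at" ([row, column] in pixels, amid what is visible of it).
Readings, each from a call of its own:
- env.get_clock(): time.
- env.get_joint_positions(): joint angles.
- env.get_qvel(): joint speeds.
- env.get_effort(): joint torques, N m.
- env.get_eef_pos(): TCP position.
- env.get_orientation(): TCP orientation.
- env.get_wrist_force(): force on the tool from outside, world axes, zero at the start.
- env.get_ft_torque(): the same for the moment, N m.
- env.get_gripper_width(): opening from 0.0 (shut) to 1.0 (fully open).
- env.get_grip_force(): force on a finger pad.
Only numpy, scipy, OpenCV 4.12 (cv2) and the standard library are available. Lean on these libraries where they do the work, as an engineer would, in place of code of your own. Each camera call takes 0.05 s, during which the arm holds its last target. There are 200 camera calls.

## Working session

There is one attempt and no reset: what is moved stays moved. The work goes in short steps, each a Python script; the robot and the scene stay as the last script left them, time stands still between calls to the robot, and variables do not carry over. Pictures are saved under pics/ and viewed, at most 10 in all, crops included, and the job is handed in when it is done.

```bash
mkdir -p pics
cat > h.py <<'E'
import numpy as np, cv2
from bench import env
def w2c(p,P):
    R=cv2.Rodrigues(np.array(p["rvec"],float))[0]; return R@np.array(P)+np.array(p["tvec"]).ravel()
def proj(p,P):
    c=w2c(p,P); return c[1]/c[2]*p["fy"]+p["cy"], c[0]/c[2]*p["fx"]+p["cx"]
def cloud(p):
    z=p["z_map"].astype(float); v,u=np.mgrid[:z.shape[0],:z.shape[1]]
    C=np.stack([(u-p["cx"])/p["fx"]*z,(v-p["cy"])/p["fy"]*z,z],-1)
    R=cv2.Rodrigues(np.array(p["rvec"],float))[0]
    W=(C-np.array(p["tvec"]).ravel())@R; W[z<=0]=np.nan; return W
def save(p,n): cv2.imwrite("pics/"+n+".png",cv2.cvtColor(p["frame"],cv2.COLOR_RGB2BGR))
def down(yaw):  # tool z down, tool y axis rotated by yaw
    from scipy.spatial.transform import Rotation as Ro
    return (Ro.from_euler('z',yaw)*Ro.from_rotvec([np.pi,0,0])).as_rotvec()
E
python3 - <<'E'
from h import *
print(env.get_orientation(),env.get_clock())
for c in("scene","side"):
    p=env.camera(c); save(p,c); W=cloud(p)
    for n in("jig","plate_bottom_hole","plate_top_hole","pin_grip","pin_holder","screw_tin","tape_roll","oil_bottle"):
        for d in env.trace(p,n)[:3]:
            w=W[d["pixels"]]; w=w[~np.isnan(w[:,0])]
            print(c,n,round(d["confidence"],2),np.round(d["at"]),len(w),np.round(np.median(w,0),3) if len(w) else '',np.round(np.percentile(w,98,axis=0),3) if len(w) else '')
E
```

```text
[-5.06289687e-01 -3.10003239e+00  1.87715105e-03] 0.0
scene jig 0.74 [255. 316.] 849 [ 0.557 -0.096  0.008] [ 0.676 -0.076  0.011]
scene jig 0.69 [221. 317.] 451 [ 0.574 -0.117  0.07 ] [ 0.611 -0.1    0.072]
scene plate_bottom_hole 0.56 [186. 338.] 112 [ 0.614 -0.268  0.086] [ 0.62  -0.262  0.11 ]
scene plate_top_hole 0.67 [222. 316.] 451 [ 0.575 -0.118  0.07 ] [ 0.613 -0.1    0.072]
scene pin_grip 0.71 [187. 340.] 151 [ 0.614 -0.269  0.08 ] [ 0.985 -0.262  0.11 ]
scene pin_holder 0.86 [211. 339.] 484 [ 0.605 -0.254  0.027] [ 0.637 -0.247  0.044]
scene pin_holder 0.6 [187. 339.] 134 [ 0.614 -0.268  0.08 ] [ 0.63  -0.262  0.11 ]
scene screw_tin 0.88 [198. 274.] 453 [ 0.774 -0.19   0.021] [ 0.805 -0.161  0.036]
scene tape_roll 0.72 [200. 313.] 307 [ 0.698 -0.263  0.017] [ 0.729 -0.241  0.02 ]
scene oil_bottle 0.9 [210. 244.] 366 [ 0.765 -0.082  0.045] [ 0.78  -0.072  0.09 ]
side jig 0.87 [287. 327.] 1502 [ 0.561 -0.092  0.007] [ 0.677 -0.075  0.01 ]
side plate_bottom_hole 0.6 [271. 329.] 82 [ 0.559 -0.1    0.044] [ 0.571 -0.097  0.05 ]
side plate_top_hole 0.77 [246. 324.] 854 [ 0.577 -0.116  0.069] [ 0.615 -0.098  0.071]
side plate_top_hole 0.7 [286. 327.] 1546 [ 0.563 -0.092  0.007] [ 0.678 -0.075  0.01 ]
side pin_grip 0.58 [205. 345.] 254 [ 0.617 -0.267  0.08 ] [ 0.625 -0.261  0.109]
side pin_holder 0.92 [235. 345.] 820 [ 0.609 -0.252  0.026] [ 0.644 -0.247  0.043]
side screw_tin 0.56 [230. 251.] 894 [ 0.774 -0.184  0.02 ] [ 0.807 -0.16   0.035]
side tape_roll 0.91 [223. 309.] 567 [ 0.704 -0.263  0.016] [ 0.733 -0.239  0.019]
side oil_bottle 0.75 [245. 216.] 832 [ 0.769 -0.08   0.041] [ 0.797 -0.071  0.095]
side oil_bottle 0.49 [267. 340.] 251 [ 0.543 -0.104  0.057] [ 0.571 -0.098  0.061]
```

```bash
python3 -c "
import cv2
a=cv2.imread('pics/side.png'); cv2.imwrite('pics/sidec.png',cv2.resize(a[170:330,180:400],None,fx=3.6,fy=3.6,interpolation=cv2.INTER_CUBIC))"
```

```text
(no output)
```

View pics/scene.png

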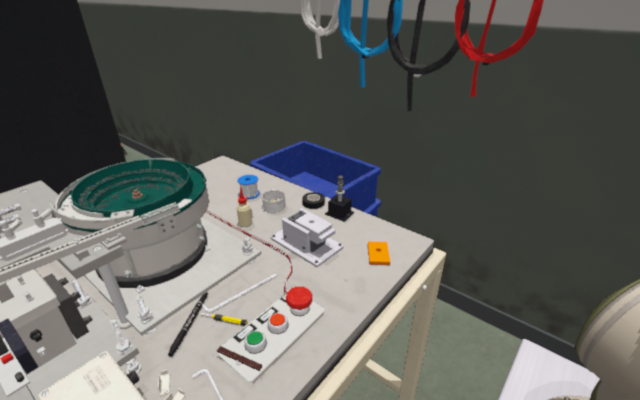

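View pics/sidec.png

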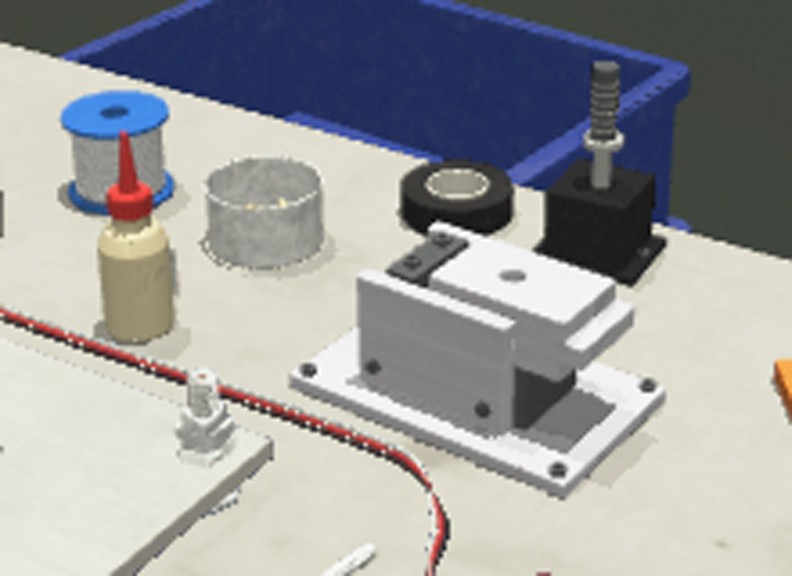

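```bash
cat > loc.py <<'E'
from h import *
def rect(W,lo,hi,box):
    m=(W[...,2]>lo)&(W[...,2]<hi)&(W[...,0]>box[0])&(W[...,0]<box[1])&(W[...,1]>box[2])&(W[...,1]<box[3])
    P=W[m][:,:2]; (c,s,a)=cv2.minAreaRect((P*1000).astype(np.float32)); return len(P),np.round(c,1),np.round(s,1),round(a,1)
E
python3 - <<'E'
from loc import *
for c in("scene","side"):
    W=cloud(env.camera(c)); B=(.48,.72,-.2,-.03)
    print(c,rect(W,.004,.012,B),rect(W,.067,.074,B))
p=env.camera("wrist"); T=cv2.Rodrigues(np.array(p["rvec"]))[0]
print("cam",-T.T@np.array(p["tvec"]).ravel(),T[2],env.get_eef_pos())
E
```

```text
scene (849, array([583.2, -93. ]), array([268.9, 122.6]), 21.9) (451, array([ 590.7, -123.6]), array([46.5, 93.8]), 85.8)
side (1517, array([ 571.4, -114.3]), array([226.4, 102.1]), 19.7) (689, array([ 591.4, -122.3]), array([46.6, 90.6]), 85.9)
cam [0.090821   0.52266947 0.37357004] [ 0.29427534 -0.09963281 -0.95051319] [0.16706888 0.49772038 0.23129363]
```

```bash
cat >> h.py <<'E'
def ori(yaw):   # tool down, tool x at yaw+pi, camera on robot's side
    f=(yaw+np.pi)/2; return np.pi*np.array([np.cos(f),np.sin(f),0])
E
python3 - <<'E'
from loc import *
yaw=np.radians(-4)
env.reach([.59,-.16,.25],ori(yaw))
env.grasp()
p=env.camera("wrist"); save(p,"w1"); W=cloud(p)
print(env.get_clock(),env.get_joint_positions(),env.get_wrist_force(),env.get_eef_pos())
B=(.48,.72,-.2,-.03)
for lo,hi in((.004,.012),(.067,.0725)): print(rect(W,lo,hi,B))
for n in("jig","plate_top_hole","pin_grip","pin_holder","stack_end","pin_tip"):
    for d in env.trace(p,n)[:3]:
        w=W[d["pixels"]]; w=w[~np.isnan(w[:,0])]
        print(n,round(d["confidence"],2),np.round(d["at"]),np.round(np.median(w,0),3))
m=(np.abs(W[...,0]-.617)<.15)&(W[...,1]<-.285)
print("beyond pin", np.nanmax(W[m][:,2]) if m.any() else None)
W=cloud(env.camera("side"));m=(np.abs(W[...,0]-.617)<.2)&(W[...,1]<-.295)&(W[...,1]>-.45);print(np.nanmax(W[m][:,2]))
E
```

```text
4.625 [-4.56279053e-01  4.96878872e-01  1.18243773e+00  2.11720151e-05
  1.46224911e+00 -1.95718066e+00] [ 0.27409345  0.08880639 -1.02703303] [ 0.59000909 -0.16003045  0.25000309]
(2926, array([ 599.4, -129.8]), array([216.4, 172.6]), 68.3)
(2733, array([ 592. , -123.8]), array([44.1, 92.8]), 86.6)
jig 0.84 [144. 331.] [ 0.57  -0.147  0.008]
plate_top_hole 0.95 [ 44. 281.] [ 0.452 -0.192  0.01 ]
plate_top_hole 0.78 [162. 356.] [ 0.577 -0.123  0.07 ]
pin_grip 0.66 [212. 219.] [ 0.615 -0.27   0.086]
pin_holder 0.85 [186. 236.] [ 0.606 -0.263  0.04 ]
stack_end 0.92 [125. 355.] [ 0.541 -0.122  0.06 ]
pin_tip 0.84 [209. 217.] [ 0.615 -0.27   0.088]
pin_tip 0.25 [285. 380.] [ 0.761 -0.095  0.025]
beyond pin 0.043636495203432484
0.03803326211396898
```

View pics/w1.png

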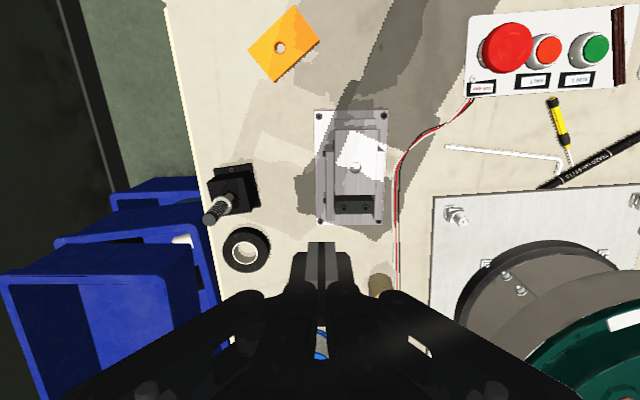

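Run:
```python
from loc import *
p=env.camera("wrist"); W=cloud(p).reshape(-1,3); col=p["frame"].reshape(-1,3)
yaw=np.radians(-3.5); u=np.array([np.cos(yaw),np.sin(yaw)]); v=np.array([-u[1],u[0]]); c=np.array([.592,-.1238])
a=(W[:,:2]-c)@u*1000; b=(W[:,:2]-c)@v*1000; z=W[:,2]*1000
near=(abs(a)<150)&(abs(b)<60)
def st(n,m):
    m=m&near; print(n,m.sum(),"a",np.round(np.percentile(a[m],[0,2,98,100]),1),"b",np.round(np.percentile(b[m],[0,2,98,100]),1))
st("base",(z>5)&(z<11)&(abs(b)<50)&(abs(a)<105)); 
st("cheekL",(z>61)&(z<66.8)&(b>23)); st("cheekR",(z>61)&(z<66.8)&(b<-23))
st("top",(z>68)&(z<72.5)&(abs(b)<24)); st("mid",(z>57.5)&(z<62)&(abs(b)<22)); st("bot",(z>47)&(z<53)&(abs(b)<22)); st("stop",(z>63)&(z<67.7)&(abs(b)<21))
# base yaw: edges by slices
m=near&(z>5)&(z<11)
for s in range(-70,80,15):
    k=m&(abs(a-s)<4)
    if k.sum()>5: print(s,np.round([b[k].min(),b[k].max()],1))
k=near&(z>68)&(z<72.5)
for s in range(-40,60,10):
    q=k&(abs(a-s)<3)
    if q.sum()>5: print("t",s,np.round([b[q].min(),b[q].max()],1))
```

```text
base 2848 a [-62.9 -62.3  85.3  87.2] b [-45.  -44.2  44.2  45.3]
cheekL 537 a [-22.9 -21.7  55.1  56.9] b [23.  23.3 31.5 31.8]
cheekR 528 a [-23.1 -21.8  54.7  56.3] b [-31.7 -31.6 -23.8 -23.8]
top 2648 a [-46.4 -44.9  37.4  43.3] b [-22.1 -21.2  21.1  22.2]
mid 526 a [-56.1 -56.   32.2  32.6] b [-21.8 -21.1  20.7  21.5]
bot 63 a [-56.2  31.5  32.5  32.6] b [-21.1 -20.7  20.3  21.3]
stop 496 a [-46.4 -46.3  46.9  47.4] b [-20.6 -20.5  20.1  21. ]
-55 [-45.   44.6]
-40 [-43.9  44.1]
-25 [-44.2  45.1]
-10 [-44.4  44.6]
5 [-44.7  44.1]
20 [-44.8  45.2]
35 [-43.9  44.4]
50 [-44.1  45.2]
65 [-44.3  44.8]
t -40 [-22.1  21.2]
t -30 [-22.1  21.7]
t -20 [-22.1  22.2]
t -10 [-22.1  21.5]
t 0 [-22.  22.]
t 10 [-22.   21.3]
t 20 [-22.   21.9]
t 40 [-15.2  14.8]
```

```bash
cat >> h.py <<'E'
yaw=np.radians(-3.5); U=np.array([np.cos(yaw),np.sin(yaw)]); V=np.array([-U[1],U[0]]); C=np.array([.592,-.1238]); O=ori(yaw)
def P(a,z,b=0): return np.append(C+U*a/1000+V*b/1000,z/1000)
def F(): return np.array(env.get_wrist_force())
def fa(f): return f[:2]@U
E
cat > push.py <<'E'
from h import *
env.reach(P(-88,120),O); env.move_linear(P(-88,35),rate=.12)
f0=F(); print(env.get_clock(),f0)
a=-88; log=[]; home=False
while a<-40:
    a+= 3 if a<-58 else 0.5
    env.move_linear(P(a,35),rate=.03)
    f=F()-f0; log.append((a,round(fa(f),1),round(f[2],1)))
    if fa(f)<-11: home=True; break
for l in log: print(*l)
print(home,env.get_clock(),(env.get_eef_pos()[:2]-C)@U*1000)
E
python3 push.py
```

```text
6.5667 [-0.29855909 -0.13145745  0.54271383]
-85 -0.2 -0.0
-82 -0.3 -0.7
-79 0.5 -1.2
-76 0.4 -1.9
-73 -0.0 -0.6
-70 0.0 -0.5
-67 0.1 -0.8
-64 0.5 -0.3
-61 -0.2 -1.3
-58 0.0 -0.6
-57.5 -0.0 -0.8
-57.0 -0.8 0.3
-56.5 -0.4 -0.1
-56.0 -0.4 -0.0
-55.5 -1.3 -0.3
-55.0 -1.6 -0.2
-54.5 -2.6 0.2
-54.0 -0.5 -0.1
-53.5 -2.3 -0.5
-53.0 -0.8 -1.3
-52.5 -1.2 -1.1
-52.0 -1.7 -0.6
-51.5 -1.5 -0.1
-51.0 -1.3 -1.8
-50.5 -1.9 -1.2
-50.0 -1.2 -0.8
-49.5 -1.8 -1.0
-49.0 -1.5 -0.2
-48.5 -2.7 -0.3
-48.0 -5.5 1.5
-47.5 -8.4 4.6
-47.0 -11.8 6.6
True 14.5667 -48.53272228854942
```

Run:
```python
from h import *
env.move_linear(P(-80,35),rate=.1); env.move_linear(P(-80,140),rate=.25)
env.reach([.57,-.20,.22],O)
env.open_gripper()
p=env.camera("wrist"); save(p,"w2"); W=cloud(p); w=W.reshape(-1,3)
print(env.get_clock())
m=(abs(w[:,0]-.617)<.03)&(abs(w[:,1]+.268)<.03)
for lo,hi in((.107,.113),(.078,.107),(.064,.0705),(.038,.045)):
    k=w[m&(w[:,2]>lo)&(w[:,2]<hi)]; (c,r)=cv2.minEnclosingCircle((k[:,:2]*1000).astype(np.float32)); print(lo,len(k),np.round(c,1),round(r,1),np.round(np.median(k,0),4), np.round(cv2.minAreaRect((k[:,:2]*1000).astype(np.float32))[0],1))
a=(w[:,:2]-C)@U*1000; b=(w[:,:2]-C)@V*1000; z=w[:,2]*1000
for n,lo,hi in(("top",68,72.5),("mid",57.5,62),("bot",47,53),("bed",30,42),("hole",0,66)):
    k=(z>lo)&(z<hi)&(abs(b)<(18 if n!="hole" else 8))&(a<30)&(a>-80)
    if n=="hole":k&=(abs(a-2.5)<12)
    print(n,k.sum(),np.round(np.percentile(a[k],[0,2,50,98]),1) if k.any() else '',np.round(np.median(b[k]),1))
r,cc=map(int,proj(p,P(2.5,70))); print(r,cc, proj(p,[.616,-.27,.109]))
im=cv2.cvtColor(p["frame"],cv2.COLOR_RGB2BGR)
r0=max(r-90,0);c0=min(max(cc-180,0),640-270)
cv2.imwrite("pics/w2c.png",cv2.resize(im[r0:r0+180,c0:c0+270],None,fx=2.9,fy=2.9,interpolation=cv2.INTER_CUBIC)); print(r0,c0)
```

```text
17.025
0.107 163 [ 618.8 -273.7] 7.1 [ 0.6184 -0.2736  0.1084] [ 618.8 -273.9]
0.078 230 [ 618.3 -273.4] 7.2 [ 0.6134 -0.2702  0.0943] [ 617.5 -272.3]
0.064 170 [ 617.9 -273.2] 10.8 [ 0.6126 -0.2691  0.0685] [ 616.5 -272.2]
0.038 1116 [ 617.  -272.3] 30.7 [ 0.6109 -0.2668  0.0416] [ 617.6 -272.6]
top 2258 [-38.2 -36.7  -7.4  28.7] 0.2
mid 63 [-38.4 -38.3 -37.7   7.9] 1.7
bot 60 [-38.3 -38.2 -37.9   8.1] 1.5
bed 36 [-38.1 -38.1 -38.    7.5] 1.3
hole 90 [-0.5  0.8  6.9  8.1] 3.3
200 399 (np.float64(246.48715034782964), np.float64(247.9068111175257))
110 219
```

View pics/w2c.png

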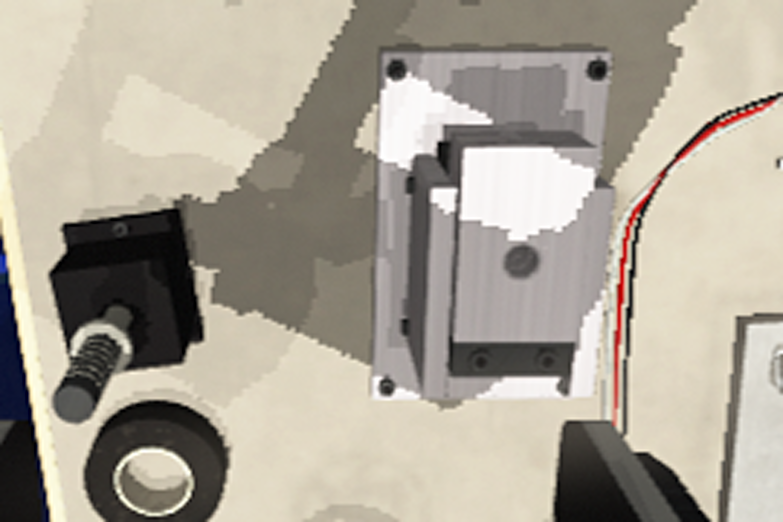

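Run:
```python
from h import *
q=np.array([.6185,-.2736])
env.move_linear(np.append(q,.17),rate=.25); env.move_linear(np.append(q,.0735),rate=.1)
print(F(),env.get_clock())
env.grasp(); print(env.get_gripper_width(),env.get_grip_force(),F())
env.move_linear(np.append(q,.0735+.040),rate=.08); print(F())
env.move_linear(np.append(q,.0735+.080),rate=.25)
p=env.camera("side"); save(p,"s2"); W=cloud(p); w=W.reshape(-1,3)
e=env.get_eef_pos(); print(e,F(),env.get_clock())
m=(abs(w[:,0]-q[0])<.03)&(abs(w[:,1]-q[1])<.03)
for lo,hi in((.085,.092),(.094,.105),(.11,.14),(.144,.150)):
    k=w[m&(w[:,2]>lo)&(w[:,2]<hi)]; print(lo,len(k),np.round(np.median(k,0),4) if len(k) else '')
r,c=map(int,proj(p,np.append(q,.11))); im=cv2.cvtColor(p["frame"],cv2.COLOR_RGB2BGR)
cv2.imwrite("pics/s2c.png",cv2.resize(im[r-60:r+60,c-60:c+60],None,fx=5,fy=5))
```

```text
[-0.43698407 -0.46324979  0.54909899] 18.7
0.14368920940002808 58.3808559179306 [-0.71387167  1.63672474  1.70513472]
[-0.68108024 -1.16811795 -0.18909426]
[ 0.61831897 -0.27348181  0.15293083] [-0.18823576 -0.03863287 -1.57288974] 20.3667
0.085 3 [ 0.6186 -0.2696  0.0909]
0.094 34 [ 0.6179 -0.2694  0.1   ]
0.11 77 [ 0.6182 -0.2699  0.1251]
0.144 49 [ 0.6158 -0.2662  0.1485]
```

View pics/s2c.png

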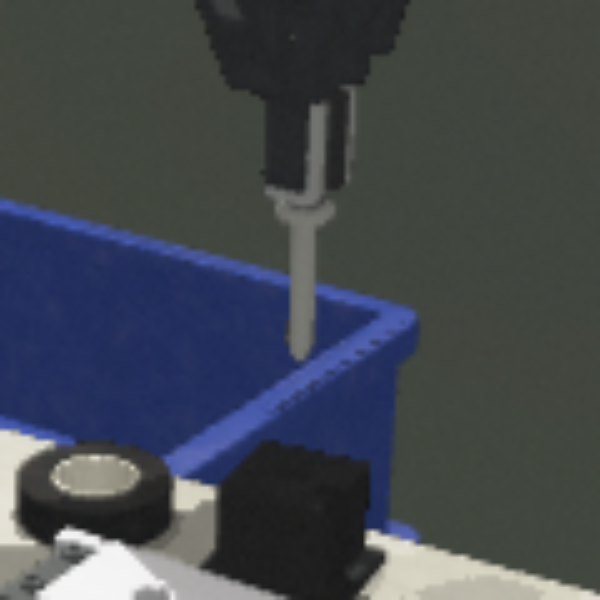

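```bash
cat > ins.py <<'E'
from h import *
import sys
a,b,z=map(float,sys.argv[1:4]); end=float(sys.argv[4])
env.move_linear(P(a,z,b),rate=.2)
f0=F(); print(f0,env.get_clock())
while z>end:
    step=3 if z>84 else 1
    z-=step; env.move_linear(P(a,z,b),rate=.05)
    f=F()-f0; print(z,"u %.1f v %.1f z %.1f"%(f[:2]@U,f[:2]@V,f[2]))
    if f[2]>8 or np.hypot(*f[:2])>8: print("stop"); break
e=env.get_eef_pos(); print(np.round([(e[:2]-C)@U*1000,(e[:2]-C)@V*1000,e[2]*1000],2),env.get_clock())
E
python3 - <<'E'
from h import *
env.move_linear(P(2.3,160,0),rate=.2)
E
python3 ins.py 2.3 0 142 76
```

```text
[-0.16986866 -0.83151426 -1.05655789] 21.525
139.0 u -0.3 v 1.5 z 0.3
136.0 u -1.1 v 1.0 z 0.2
133.0 u 0.3 v 0.8 z 0.1
130.0 u -0.0 v 1.0 z -0.3
127.0 u 0.2 v 0.6 z 0.2
124.0 u 0.3 v 0.6 z 0.6
121.0 u -0.7 v 1.3 z 0.6
118.0 u -0.0 v 0.3 z 0.8
115.0 u 0.1 v 1.4 z 0.3
112.0 u -0.1 v 1.1 z 0.4
109.0 u 0.2 v 1.3 z 0.3
106.0 u -0.6 v 0.7 z 0.7
103.0 u 0.4 v 1.5 z 0.7
100.0 u 0.8 v 1.0 z 1.5
97.0 u 0.4 v 0.1 z 0.4
94.0 u 0.0 v 1.1 z 0.1
91.0 u -0.2 v 1.4 z -0.2
88.0 u 0.4 v 0.2 z 0.1
85.0 u 0.1 v 0.6 z -0.1
82.0 u 0.1 v 1.1 z 0.2
81.0 u 0.4 v 2.0 z 0.4
80.0 u 0.1 v 0.9 z 0.7
79.0 u -2.2 v 1.2 z 6.2
78.0 u -5.3 v 1.6 z 13.1
stop
[ 2.480e+00 -2.000e-02  7.968e+01] 27.525
```

Run:
```python
from h import *
env.move_linear(P(2.4,79.3,0),rate=.02); env.open_gripper(); print(F())
env.move_linear(P(2.4,170,0),rate=.12); env.reach(P(-90,250,0),O); env.sleep(.3)
p=env.camera("wrist"); q=env.camera("side"); w=cloud(q).reshape(-1,3)
a=(w[:,:2]-C)@U*1000; b=(w[:,:2]-C)@V*1000; z=w[:,2]*1000
k=(abs(a-2.5)<16)&(abs(b)<16)&(z>78)
print("pin top z",z[k].max(),env.get_clock(),F())
im=[]
for s in(p,q):
    r,c=map(int,proj(s,P(0,60))); r=max(r,50); im.append(cv2.resize(s["frame"][r-50:r+50,c-50:c+50,::-1],(400,400)))
cv2.imwrite("pics/end.png",np.hstack(im))
```

```text
[ 0.25770637 -0.10551064 -0.47024645]
pin top z 115.84399681492908 30.3417 [-0.08983852 -0.40454874 -0.20454008]
```

View pics/end.png

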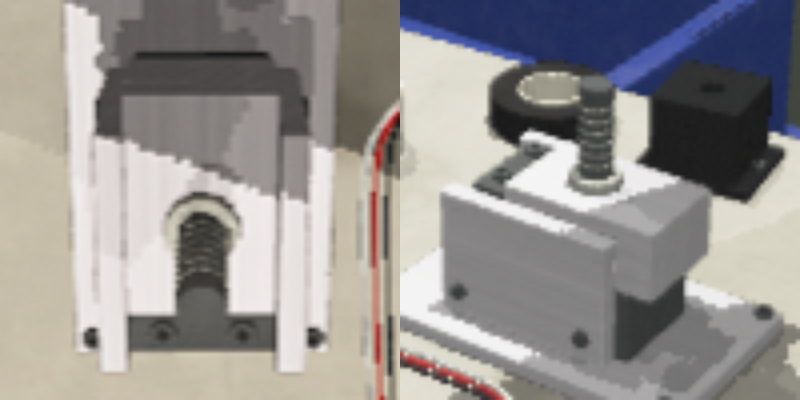

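The closing view shows the plates flush and the pin's collar sitting on the top plate. The pin top measures 115.8 mm, and 115 mm is expected when it is home.

```bash
python3 -c "
from bench import env
print(env.close_job())"
```

```text
the job is handed in; nothing more can be done
None
```

The job is handed in at about 30 s of the 54 s allowed: the three plates are flush against the stop (last reading about 12 N on the push), the pin is home with its collar on the top plate (about 13 N at seating) and released, and the tin, tape and bottle were not touched.

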